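Refit the bar knob on its D-shaft and keep it pressed in

TASK

The control unit lying panel-up on the bench has lost one knob: pick up the bar-shaped knob from the glass slab, turn it so that the flat in its bore matches the flat of the bare D-shaft on the unit, and push it fully home on the shaft. Then press knob and shaft together down against the spring until you feel the stop, and finish like that, with the gripper still holding the knob and keeping it pressed in to the stop. Leave all the other things on the bench and slab where they are.

Things in the scene. Friction and masses are not known exactly. Their poses are not given: they have to be found in the camera images.
- knob: loose black bar knob, 36 mm tall, bore-down on the slab. From above: 24 mm wide, parallel upright sides from x -16 to +18 mm, blunt tail at x -20, long nose tapering to 6 mm wide at x +36, pale line along the nose. Origin: bore axis at the underside; z up, x to the nose. Its D-bore, open below, has its flat on the nose side: it fits only with the nose pointing the way the shaft's flat faces.
- knob_seat (a point): on the knob's axis at the closed end of the blind bore, 18 mm above the knob's underside; knob's axes. The bore is 15.4 mm across, its flat 4.2 mm from the axis; it binds if turned more than about 0.2 rad from the shaft. knob_seat meets shaft_tip when the knob is home.
- bush: brass collar 22 mm across and 6 mm high, fixed on the unit's panel around the bare shaft. Origin: centre of its underside on the panel, 60 mm above the bench; z up along the shaft, x the way the shaft's flat faces. Its place on the unit and its yaw differ from run to run; it carries the shaft, which does not turn.
- shaft_tip (a point): centre of the top of the bare upright steel D-shaft, 32 mm above the panel (26 mm above the collar) unpressed; moves with the shaft; axes as the bush. Shaft 14 mm across, flat 3.5 mm from its axis on its +x side, top 3.5 mm tapered to 0.7 of that. Knob home: its underside is 8 mm above the collar, 2 mm when pressed to the stop.
- shaft (a joint): how far the sprung shaft is pressed down: 0 at rest, 0.006 m at its stop. It starts to move at 4 N and needs 10 N to reach the stop, then is solid.
- unit: fixed white control unit lying with its grey panel up, 150 x 220 x 60 mm; origin at the centre of its underside, z up. Another control on it, about 90 mm or more to the -y side of the bare shaft, still has its round black knob (34 mm across, 20 mm tall), centred at x -20, y -60 mm.
- slab: fixed pale frosted-glass mixing slab 160 x 200 x 10 mm, origin at the centre of its underside, z up; the knob and the round cap stand on it. Slab and unit lie to the left and right in front of the robot, in either order.
- round_cap: bystander: loose round black cap 30 mm across, 18 mm tall, on the slab; origin at its underside
- bur_stand: bystander: loose blue round bur stand 64 mm across, about 85 mm tall with the burs; origin at its underside
- silicone_block: bystander: loose purple block 45 x 36 x 26 mm; origin at its underside
- jar: bystander: loose amber jar 60 mm across, 75 mm tall; origin at its underside
- bowl: bystander: loose rubber mixing bowl 100 mm across, 55 mm tall; origin at its underside
- spatula: bystander: loose spatula 190 mm long lying along its x axis
There are look-alikes about, which are no part of the job. Leave any orange look-alike of the knob alone.

How it is judged (in metres and radians):
On the way:
1. the knob is picked up clear of the slab (z of knob in the frame of slab above 0.045 m and contact force between the fingers and knob above 1 N and contact force between knob and slab below 0.1 N), for 0.2 s.
At the end, for the whole second after the job is handed in: Bore end within 2 mm of the shaft tip, axes within 3 mm and 0.12 rad, nose within 0.3 rad of the flat; shaft pressed in over 4.7 of its 6 mm; fingers on the knob (over 4 N), knob bearing on the shaft (over 5 N) and not on the unit, through the last second (horizontal distance between knob_seat and shaft_tip below 0.003 m and z of knob_seat in the frame of shaft_tip between -0.003 and 0.002 m and angle between the x axis of knob and the x axis of bush, either way round below 0.3 rad and angle between knob's own z axis and vertical below 0.12 rad and value of joint shaft above 0.0047 m and contact force between knob and bush above 5 N and contact force between the fingers and knob above 4 N and contact force between knob and unit below 0.5 N); the arm keeps its last pose, push and grip.
It fails at once if a bystander is moved by more than 30 mm (distance of any of round_cap, bur_stand, silicone_block, jar, bowl, spatula from where it was at the start of the episode above 0.03 m).
It also fails if it takes over 45 s, if anything falls off the work surface, if the arm or the gripper's body presses on something with over 40 N, if the wrist force passes 120 N, or if a joint passes its speed limit or range.

ROBOT

A 6-joint arm with a two-finger parallel gripper is mounted at the origin on the work surface. World frame = base frame: x ahead of the robot, y to its left, z up, the work surface at z = 0. Lengths are in mm, angles in rad, forces in N, time in s.
With the tool pointing down it reaches from about 400 to 925 mm from the base axis. Payload 12.5 kg.
Tool frame: the origin (TCP) lies on the mounting face of the last link; the fingertips stand 190 mm ahead of it and the grasp point (between the pads) lies 171 mm ahead of it; z points along the fingers, y is the line along which they close (so a half turn about z gives the same grasp; the last joint's range is limited). The gripper opens to 95 mm and grips with 3 to 60 N. Pads are 20 mm wide; open, the fingers measure 119 mm over their backs; the gripper's body (75 mm by 180 mm) begins 59 mm behind the grasp point.
Start: joints at [1.033, 0.491, 1.559, -0, 1.092, -0.106], TCP at [261.544, 567.644, 404.761] pointing down, gripper open.
Joint ranges: [-3.1, 3.1], [-0.84, 2.19], [0.05, 2.79], [-1.13, 4.28], [0.06, 2.93], [-2.69, 2.69]. Speed limits (rad/s): [2.22, 2.22, 2.79, 3.14, 3.14, 3.14].

INTERFACE

Orientations are given as a rotation vector (axis times angle).
In Python, from cell import read_state, vision, workorder gives the robot as it stands.
- The arm moves only by the shell command python3 -m jog 'ROWS' [FORCE]. ROWS is JSON, a list of rows, each an object of numbers: "dx", "dy", "dz": the shift along the tool's x, y, z in m; "rx", "ry", "rz": the turn, a rotation vector about the tool's x, y, z in rad; "claw": the gripper's target within -1 to 1 (shut at 1, half-way at 0, fully open at -1). In form: [{"dx": .., "dy": .., "dz": .., "rx": .., "ry": .., "rz": .., "claw": ..}, ...]. A call has 1 to 10 rows; each row shifts and turns the commanded pose from where the row before left it, along the tool's axes as they then stand; what a row does not reach is not made up. A row lasts 1/10 s, in which the tool goes at most 50 mm and 8.59 degrees, less where a joint would pass 70% of its speed; a pose out of reach is approached as far as the arm can. A call is refused whole if a number of a shift passes 0.05 or a number of a turn 0.15, either way. A call with a gripper value outside its range is refused whole. The fingers move at their own pace and stop on an object; FORCE is the grip in N (left out, the last holds). Time passes only in rows, so rows that do not move let the fingers close. It gives the time, the measured TCP pose, the force, the opening and the grip force at its end, in the units of the state.
- read_state(): the state, without advancing time (a new reading comes with each control period).
- vision.grab_frame(name): name is "side" or "top"; returns a dict with "img" (480x640x3 uint8, red, green, blue), "camera_matrix" (3x3 intrinsics, pixels), "D" ([k1, k2, p1, p2, k3] as OpenCV has them; the pictures are not rectified), "R" (3x3) and "t" (3): a world point X has camera coordinates R X + t. Camera axes: x right, y down, z forward; pixel columns grow to the right and rows downward; lengths in mm; the calibration is good to about 2 mm. A picture is of the moment at which its call begins. There is no depth.
- workorder.finish_job(): hands the job in; it is judged then, once.
The state is a dict: "time_s": time; "joints": joint angles; "qd": joint speeds; "tau": joint torques, N m; "tcp_pos": TCP position; "tcp_rot": TCP orientation; "force": force on the tool from outside, world axes, zero at the start; "ft_torque": the same for the moment, N m; "opening": finger opening in mm; "grip_force": force on a finger pad.
Only numpy, scipy, OpenCV 4.12 (cv2) and the standard library are available. Lean on these libraries where they do the work, as an engineer would, in place of code of your own. Each camera call takes 0.05 s, during which the arm holds its last target. There are 200 camera calls.

## Working session

There is one attempt and no reset: what is moved stays moved. The work goes in short steps, Python scripts to look and compute and a shell command to move; the robot and the scene stay as the last step left them, time stands still between calls to the robot, and variables do not carry over. Pictures are saved under pics/ and viewed, at most 10 in all, crops included, and the job is handed in when it is done.

```bash
mkdir -p pics; cat > h.py <<'E'
import numpy as np, cv2
from cell import read_state, vision
def grab(n,f=None):
    d=vision.grab_frame(n)
    if f: cv2.imwrite('pics/'+f,cv2.cvtColor(d['img'],cv2.COLOR_RGB2BGR))
    return d
def onplane(d,px,z):
    u=cv2.undistortPoints(np.array(px,float).reshape(-1,1,2),np.array(d['camera_matrix'],float),np.array(d['D'],float)).reshape(-1,2)
    R=np.array(d['R']);t=np.array(d['t']).ravel();c=-R.T@t
    r=np.c_[u,np.ones(len(u))]@R
    return c+r*((z-c[2])/r[:,2])[:,None]
def proj(d,X):
    R=np.array(d['R']);t=np.array(d['t'],float).ravel()
    return cv2.projectPoints(np.array(X,float).reshape(-1,3),cv2.Rodrigues(R)[0],t,np.array(d['camera_matrix'],float),np.array(d['D'],float))[0].reshape(-1,2)
E
python3 - <<'E'
from h import *
for n in('top','side'):
    d=grab(n,n+'0.png'); R=np.array(d['R']);print(n,-R.T@np.array(d['t']).ravel(),R.round(2).tolist(),d['camera_matrix'][0])
    np.save(n+'0.npy',d,allow_pickle=True)
print(read_state())
E
```

```text
top [ 480.28430017  107.73103176 1112.97275095] [[0.01, -1.0, 0.02], [-1.0, -0.01, -0.09], [0.09, -0.02, -1.0]] [582.91916784   0.         314.88904194]
side [ 492.50572234 -584.92425273  765.15406934] [[1.0, -0.08, -0.01], [-0.06, -0.71, -0.7], [0.05, 0.7, -0.71]] [541.21437536   0.         313.40270951]
{'time_s': 0.1, 'joints': array([ 1.03342738e+00,  4.91503903e-01,  1.55940627e+00, -2.30575450e-05,
        1.09168439e+00, -1.05593263e-01]), 'qd': array([-0.00073191,  0.00056983, -0.00298032, -0.00023918, -0.00109547,
        0.00100783]), 'tau': array([ 2.28122532e-03, -6.13625407e+01, -2.58603787e+01,  6.94088638e-02,
        4.70372604e-02,  2.51998750e-05]), 'tcp_pos': array([261.51418566, 567.62462432, 404.21109648]), 'tcp_rot': array([-6.72895405e-01, -3.06837854e+00,  1.50317995e-03]), 'force': array([ 0.83097751, -0.50667346, -0.43876899]), 'ft_torque': array([-0.0499517 ,  0.02941561,  0.02711038]), 'grip_force': 0.0, 'opening': 94.79066923233006}
```

View pics/top0.png

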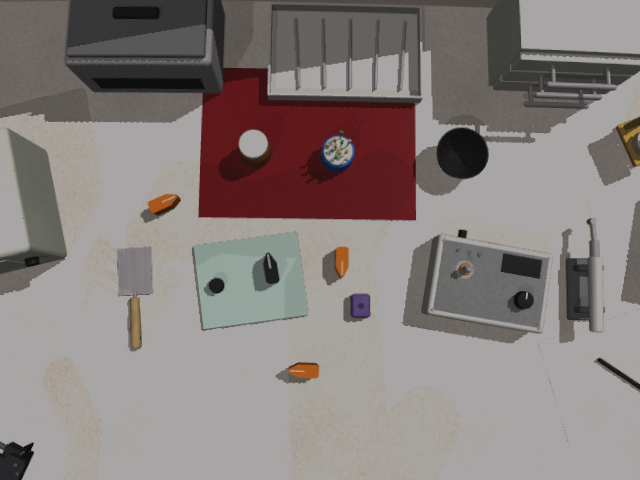

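View pics/side0.png

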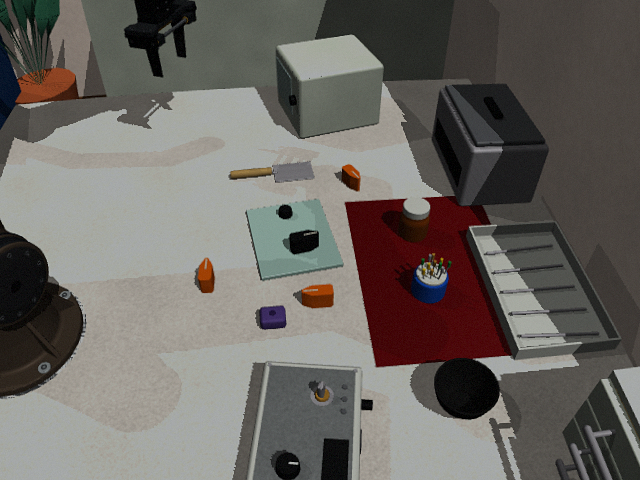

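The top view shows the black bar knob on the slab at (271,268) and the round cap at (216,286). The bare shaft with its brass bush is at (464,268) and the unit's fitted round knob at (524,300). The orange look-alikes are at (163,204), (342,262) and (304,371). In the side view the knob is at (304,241) and the shaft at (321,392). Only the black bar on the slab fits the description, so I'll confirm it with an enlarged crop.

```bash
python3 - <<'E'
from h import *
t=cv2.imread('pics/top0.png');s=cv2.imread('pics/side0.png')
c=lambda im,x,y:cv2.resize(im[y-18:y+19,x-25:x+25],(400,296),interpolation=cv2.INTER_CUBIC)
cv2.imwrite('pics/crop.png',np.vstack([np.hstack([c(t,271,268),c(t,464,268)]),np.hstack([c(s,304,241),c(s,321,392)])]))
d=np.load('top0.npy',allow_pickle=True).item();g=d['img'].astype(int).max(2)
# dark knob blob
m=((g<75)*255).astype(np.uint8);n,l,st,ce=cv2.connectedComponentsWithStats(m)
k=l[268,271] or l[275,271];print(st[k],ce[k])
cn=max(cv2.findContours((l==k).astype(np.uint8),0,cv2.CHAIN_APPROX_NONE)[0],key=len)
print(onplane(d,cv2.boxPoints(cv2.minAreaRect(cn)),46).round(1).tolist())
E
```

```text
[263 253  16  31 324] [270.3117284  270.22530864]
[[558.4, 183.5, 46.0], [562.8, 159.2, 46.0], [507.7, 149.1, 46.0], [503.4, 173.3, 46.0]]
```

View pics/crop.png

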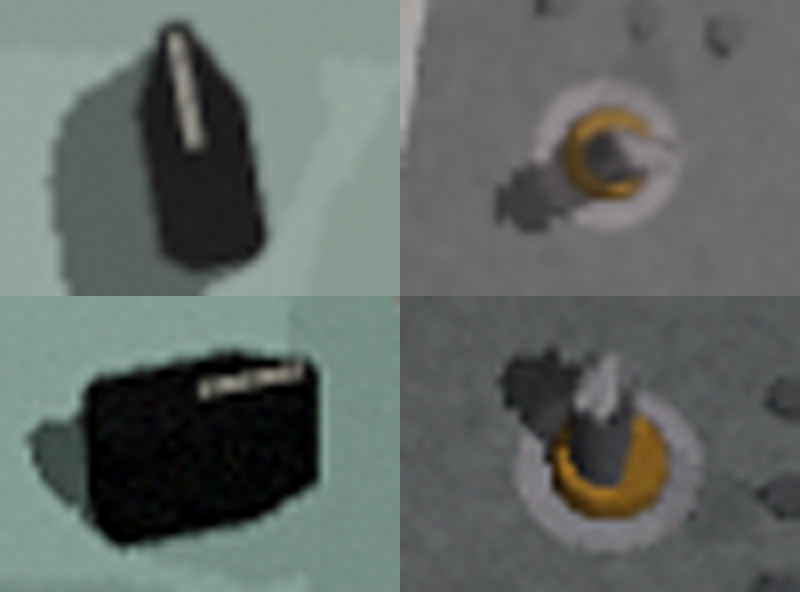

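The crops confirm the black bar with a pale nose line as the knob, its nose at about (268,253) in the top view. The other crop shows the D-shaft in its brass bush. Next I'll measure the knob, bush and shaft, averaging frames to find the direction of the flat.

```bash
cat >> h.py <<'E'
def avg(n,k=6):
    d=vision.grab_frame(n); d['img']=np.mean([d['img']]+[vision.grab_frame(n)['img'] for _ in range(k-1)],0); return d
E
python3 - <<'E'
from h import *
T=avg('top');S=avg('side');np.save('T.npy',T,allow_pickle=True);np.save('S.npy',S,allow_pickle=True)
tiles=[]
for nm,d,k,s in(('top',T,(270,268),(464,268)),('side',S,(304,238),(321,395))):
    im=d['img'];yy,xx=np.mgrid[:480,:640];mx=im.max(2);sat=mx-im.min(2)
    near=lambda c,r:(abs(xx-c[0])<r)&(abs(yy-c[1])<r)
    kr=near(k,22);dark=cv2.morphologyEx(((mx<60)&kr).astype(np.uint8),cv2.MORPH_CLOSE,np.ones((5,5)))
    ln=kr&(cv2.erode(dark,np.ones((3,3)))>0)&(mx>70)
    p=np.c_[xx[ln],yy[ln]];P=onplane(d,p,46)
    v=cv2.fitLine(P[:,:2].astype(np.float32),cv2.DIST_L2,0,.01,.01).ravel();print(nm,'line',len(p),'yaw',np.arctan(v[1]/v[0]),'mid',P.mean(0).round(1))
    yl=near(s,16)&(im[...,0]-im[...,2]>45)
    pp=np.c_[xx[yl],yy[yl]].astype(np.float32);hull=cv2.convexHull(pp)
    c,r=cv2.minEnclosingCircle(hull);print(nm,'brass n',len(pp),'c',c,r)
    H=onplane(d,hull.reshape(-1,2),66);cc,rr=cv2.minEnclosingCircle(H[:,:2].astype(np.float32));print(' brass at z66',cc,rr)
    x0,y0=int(s[0])-12,int(s[1])-12-(4 if nm=='side' else 0)
    tiles.append(cv2.resize(np.clip(im[y0:y0+25,x0:x0+25]*1.5,0,255).astype(np.uint8),(400,500),interpolation=cv2.INTER_CUBIC));print('origin',x0,y0,'scale 16,20')
cv2.imwrite('pics/shaft.png',np.hstack(tiles)[...,::-1])
E
```

```text
top line 33 yaw 0.18943805 mid [545.1 168.9  46. ]
top brass n 34 c (464.5923156738281, 268.8230895996094) 5.390752792358398
 brass at z66 (534.8140869140625, -187.62136840820312) 9.811140060424805
origin 452 256 scale 16,20
side line 23 yaw 0.17307386 mid [543.9 169.   46. ]
side brass n 87 c (321.7631530761719, 394.47369384765625) 6.921963691711426
 brass at z66 (533.528564453125, -190.9752960205078) 10.816719055175781
origin 309 379 scale 16,20
```

View pics/shaft.png

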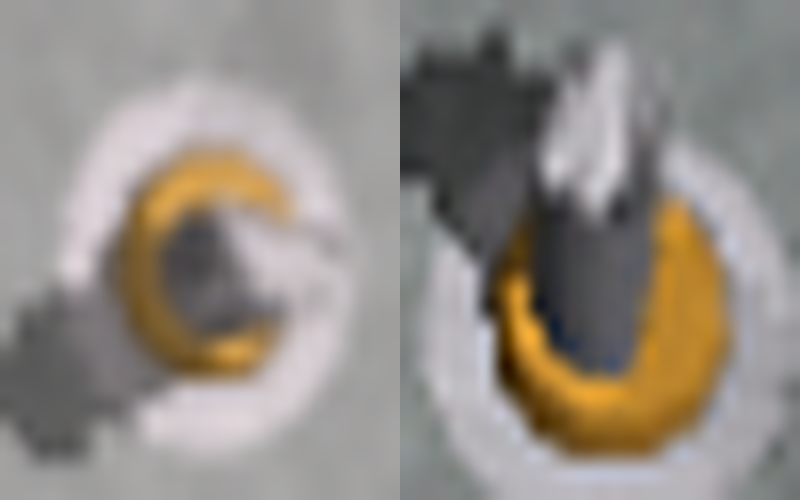

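The enlarged view shows the D-shaft inside the brass ring. It is cut on the +x side, turned somewhat toward -y, with the base corner at about (180,210) in the left tile and (635,365) in the right. I'll put numbers on that from the edge between brass and steel.

```bash
python3 - <<'E'
from h import *
for nm,s in(('T',(464,268)),('S',(321,395))):
    d=np.load(nm+'.npy',allow_pickle=True).item();im=d['img'];x0,y0=s[0]-14,s[1]-14
    q=(im[...,0]-im[...,2])[y0:y0+29,x0:x0+29].astype(np.float32);k=10
    Q=cv2.resize(q,None,fx=k,fy=k,interpolation=cv2.INTER_CUBIC);thr=Q.max()*.45
    cs,_=cv2.findContours((Q>thr).astype(np.uint8),cv2.RETR_LIST,cv2.CHAIN_APPROX_NONE)
    c=max(cs,key=len).reshape(-1,2)
    P=onplane(d,(c+.5)/k-.5+[x0,y0],66)[:,:2]
    # outer: fit circle to hull points
    hull=cv2.convexHull(P.astype(np.float32)).reshape(-1,2)
    cen,r=cv2.minEnclosingCircle(hull);(e,ax,a)=cv2.fitEllipse(hull);print(nm,cen,r,e,ax)
    C=np.array([534,-190.3]);D=P-C;rr=np.hypot(*D.T);i=rr<9
    th=np.degrees(np.arctan2(D[:,1],D[:,0]))
    for lo in range(-180,180,15):
        j=(th>=lo)&(th<lo+15)
        if j.any():print(lo,'in',rr[j].min().round(1),'out',rr[j].max().round(1),end='; ')
    print()
    print('tip proj',proj(d,[[*C,92],[*C,66],[*C,60]]).round(1).tolist())
    # pale ring: bright, low sat
    g=im.min(2)
    b=cv2.morphologyEx((g>g[y0-6:y0+36,x0-6:x0+36].max()*.75).astype(np.uint8),cv2.MORPH_OPEN,np.ones((1,1)))
    yy,xx=np.mgrid[:480,:640];m=(b>0)&(np.hypot(xx-s[0],yy-s[1])<14);H=onplane(d,np.c_[xx[m],yy[m]],60)[:,:2].astype(np.float32)
    print('ring',cv2.minEnclosingCircle(H))
E
```

```text
T (534.9336547851562, -188.223388671875) 10.327561378479004 (534.9869995117188, -188.21546936035156) (19.78734588623047, 20.283693313598633)
-180 in 5.6 out 9.1; -165 in 5.7 out 8.5; -150 in 6.2 out 7.4; -60 in 8.3 out 8.3; -45 in 7.2 out 9.8; -30 in 6.7 out 10.2; -15 in 6.7 out 10.9; 0 in 6.9 out 11.2; 15 in 6.9 out 11.8; 30 in 7.1 out 12.1; 45 in 8.1 out 12.5; 60 in 8.4 out 12.6; 75 in 9.6 out 12.1; 90 in 9.4 out 11.8; 105 in 8.6 out 11.8; 120 in 8.3 out 10.9; 135 in 7.9 out 10.1; 150 in 6.3 out 9.9; 165 in 5.9 out 9.4; 
tip proj [[470.2, 268.5], [466.1, 269.2], [465.2, 269.4]]
ring ((536.593994140625, -188.4267578125), 25.82389259338379)
S (533.4441528320312, -190.6298828125) 10.778186798095703 (533.0778198242188, -190.2137908935547) (19.908424377441406, 22.086484909057617)
-180 in 7.5 out 10.9; -165 in 7.0 out 10.7; -150 in 6.5 out 10.8; -135 in 5.9 out 10.8; -120 in 5.5 out 11.3; -105 in 5.1 out 11.0; -90 in 3.9 out 11.1; -75 in 2.9 out 10.3; -60 in 2.4 out 10.0; -45 in 2.2 out 9.5; -30 in 2.1 out 9.3; -15 in 2.1 out 9.1; 0 in 2.2 out 9.0; 15 in 2.7 out 9.3; 30 in 3.3 out 9.7; 45 in 4.8 out 10.2; 60 in 7.5 out 9.5; 150 in 8.8 out 11.2; 165 in 8.1 out 11.1; 
tip proj [[322.6, 385.0], [322.5, 394.2], [322.5, 396.3]]
ring ((532.9229736328125, -185.4342803955078), 19.26885223388672)
```

```bash
cat > go.py <<'E'
import sys,numpy as np
from scipy.spatial.transform import Rotation as Ro
from cell import read_state
x,y,z,yaw=map(float,sys.argv[1:5]); s=read_state(); R=Ro.from_rotvec(s['tcp_rot']).as_matrix()
Y=np.array([-np.sin(yaw),np.cos(yaw),0]); Y*=np.sign(Y@R[:,1]) ; Z=np.array([0,0,-1.]); G=np.c_[np.cross(Y,Z),Y,Z]
print('t',s['time_s'],'tcp',s['tcp_pos'].round(1),'shift mm (tool)',(R.T@(np.array([x,y,z])-s['tcp_pos'])).round(1),'turn',Ro.from_matrix(R.T@G).as_rotvec().round(3),'F',s['force'].round(1),'op',round(s['opening'],1),'gf',round(s['grip_force'],1),'q6',round(s['joints'][5],2))
E
python3 -m jog '[{"dx":-0.0408,"dy":-0.0255},{"dx":-0.0408,"dy":-0.0255},{"dx":-0.0408,"dy":-0.0255},{"dx":-0.0408,"dy":-0.0255},{"dx":-0.0408,"dy":-0.0255},{"dx":-0.0408,"dy":-0.0255},{"dx":-0.0408,"dy":-0.0255},{"dx":-0.0408,"dy":-0.0255},{"dx":-0.0408,"dy":-0.0255},{"dx":-0.0408,"dy":-0.0255}]' 30
python3 go.py 525.7 165.2 270 0.18
```

```text
t 0.7 tcp [261.5 567.6 404.8] shift mm (tool) [-408.3 -255.   134.8] turn [ 0.     0.    -0.612] F [-0.3 -0.4  0.5] op 94.9 gf 0.0 q6 -0.11invalid input
```

```bash
python3 -m jog '[{"dx":-0.040,"dy":-0.025,"dz":0,"rx":0,"ry":0,"rz":0,"claw":-1},{"dx":-0.040,"dy":-0.025,"dz":0,"rx":0,"ry":0,"rz":0,"claw":-1},{"dx":-0.040,"dy":-0.025,"dz":0,"rx":0,"ry":0,"rz":0,"claw":-1},{"dx":-0.040,"dy":-0.025,"dz":0,"rx":0,"ry":0,"rz":0,"claw":-1},{"dx":-0.040,"dy":-0.025,"dz":0,"rx":0,"ry":0,"rz":0,"claw":-1},{"dx":-0.040,"dy":-0.025,"dz":0,"rx":0,"ry":0,"rz":0,"claw":-1},{"dx":-0.040,"dy":-0.025,"dz":0,"rx":0,"ry":0,"rz":0,"claw":-1},{"dx":-0.040,"dy":-0.025,"dz":0,"rx":0,"ry":0,"rz":0,"claw":-1},{"dx":-0.040,"dy":-0.025,"dz":0,"rx":0,"ry":0,"rz":0,"claw":-1},{"dx":-0.040,"dy":-0.025,"dz":0,"rx":0,"ry":0,"rz":0,"claw":-1}]' 30
python3 go.py 525.7 165.2 270 0.18
```

```text
time_s: 1.7
tcp_pos: [521.0, 171.4, 405.0]
tcp_rot: [0.673, 3.068, 0.0]
force: [1.1, 1.1, 0.3]
opening: 95.0
grip_force: 0.0
t 1.7 tcp [521.  171.4 405. ] shift mm (tool) [ -6.8  -3.7 135. ] turn [ 0.     0.    -0.612] F [1.1 1.1 0.3] op 95.0 gf 0.0 q6 -0.94
```

```bash
python3 -m jog '[{"dx":-0.0068,"dy":-0.0037,"dz":0.02,"rx":0,"ry":0,"rz":0,"claw":-1},{"dx":0,"dy":0,"dz":0.023,"rx":0,"ry":0,"rz":-0.1224,"claw":-1},{"dx":0,"dy":0,"dz":0.023,"rx":0,"ry":0,"rz":-0.1224,"claw":-1},{"dx":0,"dy":0,"dz":0.023,"rx":0,"ry":0,"rz":-0.1224,"claw":-1},{"dx":0,"dy":0,"dz":0.023,"rx":0,"ry":0,"rz":-0.1224,"claw":-1},{"dx":0,"dy":0,"dz":0.023,"rx":0,"ry":0,"rz":-0.1224,"claw":-1},{"dx":0,"dy":0,"dz":0,"rx":0,"ry":0,"rz":0,"claw":-1}]' 30
python3 go.py 525.7 165.2 204 0.18
python3 -c "
from h import *
d=grab('side');cv2.imwrite('pics/a.png',cv2.resize(d['img'][150:300,204:404],(800,600))[...,::-1])"
```

```text
time_s: 2.4
tcp_pos: [524.5, 166.9, 267.5]
tcp_rot: [0.285, -3.124, 0.001]
force: [-0.5, 0.2, -0.0]
opening: 95.1
grip_force: 0.0
t 2.4 tcp [524.5 166.9 267.5] shift mm (tool) [-1.2 -1.9 63.5] turn [ 0.    -0.004  0.002] F [-0.5  0.2 -0. ] op 95.1 gf 0.0 q6 -1.56
```

View pics/a.png

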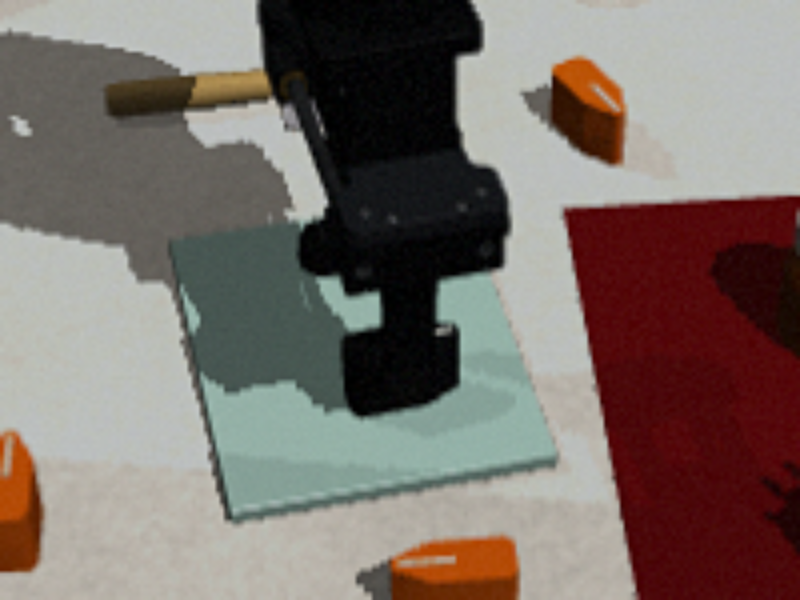

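The gripper is straddling the knob at (400,370) in the crop, clear of the round cap and the orange pieces. Descending and closing.

```bash
python3 -m jog '[{"dx":-0.0012,"dy":-0.0019,"dz":0.02,"rx":0,"ry":0,"rz":0,"claw":-1},{"dx":0,"dy":0,"dz":0.022,"rx":0,"ry":0,"rz":0,"claw":-1},{"dx":0,"dy":0,"dz":0.0215,"rx":0,"ry":0,"rz":0,"claw":-1},{"dx":0,"dy":0,"dz":0,"rx":0,"ry":0,"rz":0,"claw":1},{"dx":0,"dy":0,"dz":0,"rx":0,"ry":0,"rz":0,"claw":1},{"dx":0,"dy":0,"dz":0,"rx":0,"ry":0,"rz":0,"claw":1},{"dx":0,"dy":0,"dz":0,"rx":0,"ry":0,"rz":0,"claw":1},{"dx":0,"dy":0,"dz":0,"rx":0,"ry":0,"rz":0,"claw":1},{"dx":0,"dy":0,"dz":0,"rx":0,"ry":0,"rz":0,"claw":1},{"dx":0,"dy":0,"dz":0,"rx":0,"ry":0,"rz":0,"claw":1}]' 40
python3 go.py 525.7 165.2 204 0.18
```

```text
time_s: 3.45
tcp_pos: [526.4, 165.4, 206.4]
tcp_rot: [-0.283, 3.129, 0.0]
force: [0.4, 0.1, 0.3]
opening: 44.7
grip_force: 0.0
t 3.45 tcp [526.4 165.4 206.4] shift mm (tool) [ 0.7 -0.   2.4] turn [0. 0. 0.] F [0.4 0.1 0.3] op 44.7 gf 0.0 q6 -1.57
```

```bash
python3 -m jog '[{"dx":0,"dy":0,"dz":0.002,"rx":0,"ry":0,"rz":0,"claw":1},{"dx":0,"dy":0,"dz":0,"rx":0,"ry":0,"rz":0,"claw":1},{"dx":0,"dy":0,"dz":0,"rx":0,"ry":0,"rz":0,"claw":1},{"dx":0,"dy":0,"dz":0,"rx":0,"ry":0,"rz":0,"claw":1},{"dx":0,"dy":0,"dz":0,"rx":0,"ry":0,"rz":0,"claw":1},{"dx":0,"dy":0,"dz":0,"rx":0,"ry":0,"rz":0,"claw":1},{"dx":0,"dy":0,"dz":0,"rx":0,"ry":0,"rz":0,"claw":1}]' 40
python3 go.py 525.7 165.2 204 0.18
```

```text
time_s: 4.15
tcp_pos: [526.4, 165.3, 204.2]
tcp_rot: [-0.283, 3.129, 0.0]
force: [-0.2, -0.5, 0.0]
opening: 23.8
grip_force: 40.0
t 4.15 tcp [526.4 165.3 204.2] shift mm (tool) [ 0.7 -0.   0.2] turn [0. 0. 0.] F [-0.2 -0.5  0. ] op 23.8 gf 40.0 q6 -1.57
```

```bash
python3 -m jog '[{"dx":0,"dy":0,"dz":-0.04,"rx":0,"ry":0,"rz":0,"claw":1},{"dx":0,"dy":0,"dz":-0.04,"rx":0,"ry":0,"rz":0,"claw":1},{"dx":0,"dy":0,"dz":-0.04,"rx":0,"ry":0,"rz":0,"claw":1},{"dx":0.008,"dy":-0.048,"dz":0,"rx":0,"ry":0,"rz":0,"claw":1},{"dx":0.008,"dy":-0.048,"dz":0,"rx":0,"ry":0,"rz":0,"claw":1},{"dx":0.008,"dy":-0.048,"dz":0,"rx":0,"ry":0,"rz":0,"claw":1},{"dx":0.008,"dy":-0.048,"dz":0,"rx":0,"ry":0,"rz":0,"claw":1},{"dx":0.008,"dy":-0.048,"dz":0,"rx":0,"ry":0,"rz":0,"claw":1},{"dx":0.008,"dy":-0.048,"dz":0,"rx":0,"ry":0,"rz":0,"claw":1},{"dx":0.008,"dy":-0.048,"dz":0,"rx":0,"ry":0,"rz":0,"claw":1}]' 40
python3 go.py 534.8 -189.6 310 -0.3
```

```text
time_s: 5.15
tcp_pos: [531.1, -177.3, 324.3]
tcp_rot: [-0.282, 3.129, 0.0]
force: [0.4, 0.4, -0.7]
opening: 23.7
grip_force: 40.0
t 5.15 tcp [ 531.1 -177.3  324.3] shift mm (tool) [ -1.4 -12.8  14.3] turn [0.   0.   0.48] F [ 0.4  0.4 -0.7] op 23.7 gf 40.0 q6 -2.19
```

```bash
python3 -m jog '[{"dx":-0.0014,"dy":-0.0128,"dz":0.0,"rx":0,"ry":0,"rz":0,"claw":1},{"dx":0,"dy":0,"dz":0.002,"rx":0,"ry":0,"rz":0.12,"claw":1},{"dx":0,"dy":0,"dz":0.004,"rx":0,"ry":0,"rz":0.12,"claw":1},{"dx":0,"dy":0,"dz":0.004,"rx":0,"ry":0,"rz":0.12,"claw":1},{"dx":0,"dy":0,"dz":0.004,"rx":0,"ry":0,"rz":0.12,"claw":1},{"dx":0,"dy":0,"dz":0,"rx":0,"ry":0,"rz":0,"claw":1},{"dx":0,"dy":0,"dz":0,"rx":0,"ry":0,"rz":0,"claw":1}]' 40
python3 go.py 534.8 -189.6 310 -0.3
python3 - <<'E'
from h import *
T=avg('top',2);d=avg('side',4);np.save('S2.npy',d,allow_pickle=True)
cv2.imwrite('pics/b.png',np.clip(cv2.resize(d['img'][340:430,262:382],(800,600),interpolation=cv2.INTER_CUBIC)*1.3,0,255).astype(np.uint8)[...,::-1])
for z in(92,116,66):print(z,proj(d,[534.1,-189.5,z]))
E
```

```text
time_s: 5.85
tcp_pos: [535.2, -187.3, 310.3]
tcp_rot: [-0.463, -3.107, -0.0]
force: [1.8, -0.4, -0.3]
opening: 23.8
grip_force: 40.0
t 5.85 tcp [ 535.2 -187.3  310.3] shift mm (tool) [-0.3 -2.4  0.3] turn [ 0.    -0.     0.004] F [ 1.8 -0.4 -0.3] op 23.8 gf 40.0 q6 -1.73
92 [[322.63925456 384.452513  ]]
116 [[322.74891196 375.46645158]]
66 [[322.525407  393.7104615]]
```

View pics/b.png

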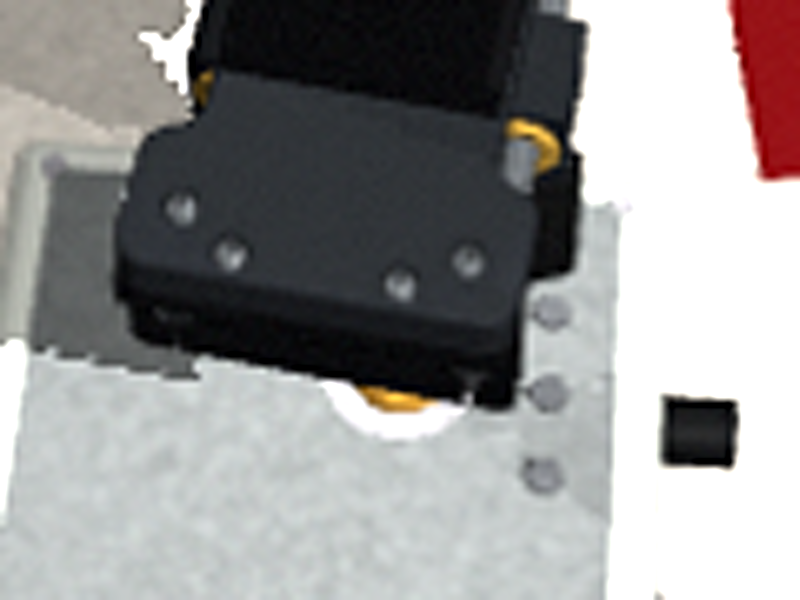

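The gripper hides the knob; only the collar's front edge shows, at about (400,400). So I'll go in by force and height: tip contact should come at TCP z of about 286, home at about 268 and the stop at about 262.

```bash
python3 -m jog '[{"dx":-0.0003,"dy":-0.0023,"dz":0.01,"rx":0,"ry":0,"rz":0,"claw":1},{"dx":0,"dy":0,"dz":0.01,"rx":0,"ry":0,"rz":0,"claw":1},{"dx":0,"dy":0,"dz":0.003,"rx":0,"ry":0,"rz":0,"claw":1},{"dx":0,"dy":0,"dz":0.0,"rx":0,"ry":0,"rz":0,"claw":1}]' 40
python3 -m jog '[{"dx":0,"dy":0,"dz":0.002,"rx":0,"ry":0,"rz":0,"claw":1},{"dx":0,"dy":0,"dz":0.001,"rx":0,"ry":0,"rz":0,"claw":1},{"dx":0,"dy":0,"dz":0.001,"rx":0,"ry":0,"rz":0,"claw":1}]' 40
python3 go.py 534.8 -189.6 268 -0.3
```

```text
time_s: 6.55
tcp_pos: [534.7, -189.9, 286.2]
tcp_rot: [-0.469, -3.105, -0.001]
force: [0.1, 0.3, -0.3]
opening: 23.8
grip_force: 40.0
time_s: 6.85
tcp_pos: [534.8, -189.9, 283.3]
tcp_rot: [0.469, 3.106, -0.0]
force: [-0.7, 0.5, 1.1]
opening: 23.9
grip_force: 40.0
t 6.85 tcp [ 534.8 -189.9  283.3] shift mm (tool) [ 0.1  0.3 15.3] turn [0. 0. 0.] F [-0.7  0.5  1.1] op 23.9 gf 40.0 q6 -1.73
```

```bash
python3 -m jog '[{"dx":0,"dy":0,"dz":0.001,"rx":0,"ry":0,"rz":0,"claw":1},{"dx":0,"dy":0,"dz":0.001,"rx":0,"ry":0,"rz":0,"claw":1},{"dx":0,"dy":0,"dz":0.0,"rx":0,"ry":0,"rz":0,"claw":1}]' 40
python3 go.py 534.8 -189.6 268 -0.3
```

```text
time_s: 7.15
tcp_pos: [534.8, -189.8, 281.4]
tcp_rot: [0.469, 3.106, 0.0]
force: [-0.4, 1.0, 3.6]
opening: 23.5
grip_force: 40.0
t 7.15 tcp [ 534.8 -189.8  281.4] shift mm (tool) [ 0.1  0.2 13.4] turn [0. 0. 0.] F [-0.4  1.   3.6] op 23.5 gf 40.0 q6 -1.73
```

```bash
python3 -m jog '[{"dx":0,"dy":0.0007,"dz":0.0,"rx":0,"ry":0,"rz":0,"claw":1},{"dx":0,"dy":0,"dz":0.001,"rx":0,"ry":0,"rz":0,"claw":1},{"dx":0,"dy":0,"dz":0.001,"rx":0,"ry":0,"rz":0,"claw":1}]' 40
python3 go.py 534.8 -189.6 268 -0.3;python3 -c "from cell import *;print(read_state()['ft_torque'])"
```

```text
time_s: 7.45
tcp_pos: [534.9, -189.2, 278.9]
tcp_rot: [-0.469, -3.106, -0.0]
force: [-0.2, 0.6, -0.3]
opening: 23.6
grip_force: 40.0
t 7.45 tcp [ 534.9 -189.2  278.9] shift mm (tool) [-0.  -0.4 10.9] turn [ 0. -0.  0.] F [-0.2  0.6 -0.3] op 23.6 gf 40.0 q6 -1.73
[ 0.15167675 -0.01734388 -0.04742445]
```

The knob is past the taper with almost no force, so the bore and the flat are aligned. Going on down.

```bash
python3 -m jog '[{"dx":0,"dy":0,"dz":0.002,"rx":0,"ry":0,"rz":0,"claw":1},{"dx":0,"dy":0,"dz":0.002,"rx":0,"ry":0,"rz":0,"claw":1},{"dx":0,"dy":0,"dz":0.002,"rx":0,"ry":0,"rz":0,"claw":1},{"dx":0,"dy":0,"dz":0.002,"rx":0,"ry":0,"rz":0,"claw":1},{"dx":0,"dy":0,"dz":0,"rx":0,"ry":0,"rz":0,"claw":1}]' 50
python3 go.py 534.8 -189.6 268 -0.3;python3 -c "from cell import *;print(read_state()['ft_torque'])"
```

```text
time_s: 7.95
tcp_pos: [534.9, -189.2, 270.9]
tcp_rot: [-0.469, -3.106, -0.0]
force: [-0.1, 1.0, -1.8]
opening: 23.7
grip_force: 50.0
t 7.95 tcp [ 534.9 -189.2  270.9] shift mm (tool) [ 0.  -0.4  2.9] turn [ 0. -0.  0.] F [-0.1  1.  -1.8] op 23.7 gf 50.0 q6 -1.73
[0.18449396 0.07436945 0.02530973]
```

```bash
python3 -m jog '[{"dx":0,"dy":0,"dz":0.001,"rx":0,"ry":0,"rz":0,"claw":1},{"dx":0,"dy":0,"dz":0.001,"rx":0,"ry":0,"rz":0,"claw":1},{"dx":0,"dy":0,"dz":0.001,"rx":0,"ry":0,"rz":0,"claw":1},{"dx":0,"dy":0,"dz":0.001,"rx":0,"ry":0,"rz":0,"claw":1},{"dx":0,"dy":0,"dz":0,"rx":0,"ry":0,"rz":0,"claw":1}]' 60
python3 -m jog '[{"dx":0,"dy":0,"dz":0.001,"rx":0,"ry":0,"rz":0,"claw":1},{"dx":0,"dy":0,"dz":0.001,"rx":0,"ry":0,"rz":0,"claw":1},{"dx":0,"dy":0,"dz":0.001,"rx":0,"ry":0,"rz":0,"claw":1},{"dx":0,"dy":0,"dz":0,"rx":0,"ry":0,"rz":0,"claw":1}]' 60
```

```text
time_s: 8.45
tcp_pos: [535.0, -189.1, 267.3]
tcp_rot: [-0.469, -3.106, -0.0]
force: [-1.5, 2.6, 3.7]
opening: 23.6
grip_force: 60.0
time_s: 8.85
tcp_pos: [534.9, -189.2, 264.3]
tcp_rot: [0.469, 3.106, 0.0]
force: [-1.4, 3.0, 7.3]
opening: 23.8
grip_force: 60.0
```

```bash
python3 -m jog '[{"dx":0,"dy":0,"dz":0.001,"rx":0,"ry":0,"rz":0,"claw":1},{"dx":0,"dy":0,"dz":0.001,"rx":0,"ry":0,"rz":0,"claw":1},{"dx":0,"dy":0,"dz":0,"rx":0,"ry":0,"rz":0,"claw":1}]' 60
python3 -m jog '[{"dx":0,"dy":0,"dz":0.0005,"rx":0,"ry":0,"rz":0,"claw":1},{"dx":0,"dy":0,"dz":0,"rx":0,"ry":0,"rz":0,"claw":1}]' 60
python3 -m jog '[{"dx":0,"dy":0,"dz":0.0005,"rx":0,"ry":0,"rz":0,"claw":1},{"dx":0,"dy":0,"dz":0,"rx":0,"ry":0,"rz":0,"claw":1}]' 60
```

```text
time_s: 9.15
tcp_pos: [535.0, -189.2, 262.5]
tcp_rot: [0.469, 3.106, 0.0]
force: [-3.3, 2.8, 8.3]
opening: 23.6
grip_force: 60.0
time_s: 9.35
tcp_pos: [534.9, -189.2, 262.1]
tcp_rot: [0.469, 3.106, 0.0]
force: [-3.1, 4.0, 9.1]
opening: 23.4
grip_force: 60.0
time_s: 9.55
tcp_pos: [534.9, -189.2, 261.9]
tcp_rot: [0.469, 3.106, -0.0]
force: [-4.3, 3.9, 11.6]
opening: 23.9
grip_force: 60.0
```

```bash
python3 -m jog '[{"dx":0.0005,"dy":0.0003,"dz":0.0005,"rx":0,"ry":0,"rz":0,"claw":1},{"dx":0,"dy":0,"dz":0,"rx":0,"ry":0,"rz":0,"claw":1}]' 60
python3 -m jog '[{"dx":0,"dy":0,"dz":0.0005,"rx":0,"ry":0,"rz":0,"claw":1},{"dx":0,"dy":0,"dz":0,"rx":0,"ry":0,"rz":0,"claw":1},{"dx":0,"dy":0,"dz":0,"rx":0,"ry":0,"rz":0,"claw":1}]' 60
```

```text
time_s: 9.75
tcp_pos: [534.7, -188.9, 261.8]
tcp_rot: [0.469, 3.105, -0.001]
force: [-3.3, 2.3, 14.4]
opening: 23.6
grip_force: 60.0
time_s: 10.05
tcp_pos: [534.7, -188.9, 261.7]
tcp_rot: [0.469, 3.104, -0.001]
force: [-4.4, 3.0, 19.8]
opening: 23.8
grip_force: 60.0
```

```bash
python3 -m jog '[{"dx":0,"dy":0,"dz":0.0002,"rx":0,"ry":0,"rz":0,"claw":1},{"dx":0,"dy":0,"dz":0,"rx":0,"ry":0,"rz":0,"claw":1},{"dx":0,"dy":0,"dz":0,"rx":0,"ry":0,"rz":0,"claw":1},{"dx":0,"dy":0,"dz":0,"rx":0,"ry":0,"rz":0,"claw":1},{"dx":0,"dy":0,"dz":0,"rx":0,"ry":0,"rz":0,"claw":1},{"dx":0,"dy":0,"dz":0,"rx":0,"ry":0,"rz":0,"claw":1}]' 60
python3 -c "
from h import *
d=grab('side');cv2.imwrite('pics/c.png',cv2.resize(d['img'][330:450,242:402],(800,600),interpolation=cv2.INTER_CUBIC)[...,::-1])"
```

```text
time_s: 10.65
tcp_pos: [534.7, -188.9, 261.7]
tcp_rot: [0.469, 3.104, -0.001]
force: [-5.3, 2.3, 21.7]
opening: 23.9
grip_force: 60.0
```

View pics/c.png

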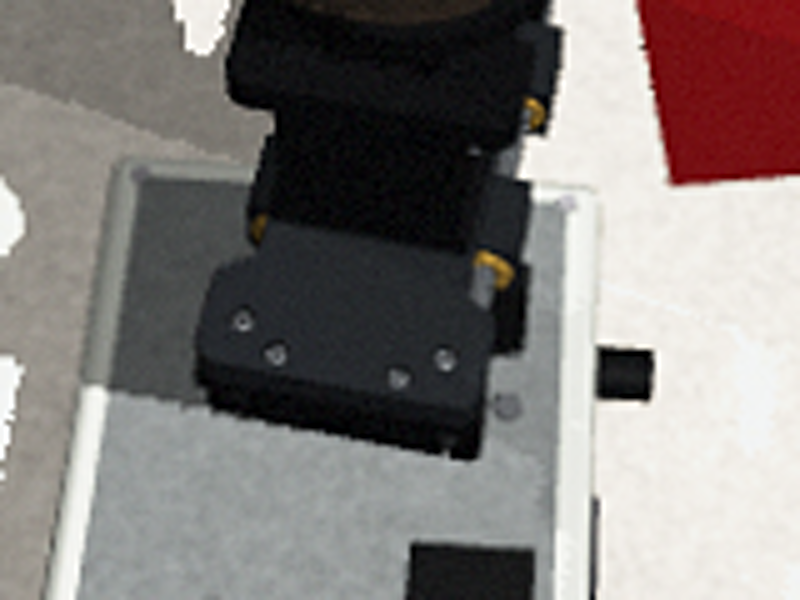

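The gripper sits steady over the bush, its front edge at about (340,430) in the crop, and clear of everything else. The push holds at 22 N at the stop height with the grip at 60 N.

```bash
python3 -c "
from cell import workorder;print(workorder.finish_job())"
```

```text
the job is handed in; nothing more can be done
None
```

The job is handed in at about 11 s: by force and height readings the knob is home on the D-shaft and pressed to the stop (about 22 N push, 60 N grip, still held), but the gripper hid the fit from the camera and no verdict came back.

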